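# Tighten the mast foot's clamp screw with the hex key

## Robot

A 7-joint arm with a two-finger parallel gripper is mounted at the origin on the work surface. World frame = base frame: x ahead of the robot, y to its left, z up, the work surface at z = 0. Lengths are in m, angles in rad, forces in N, time in s.
With the tool pointing down it reaches from about 0.4 to 0.9 m from the base axis. Payload 5.5 kg.
Tool frame: the origin (TCP) lies at the very end of the fingers, on their centre line; the grasp point (between the pads) lies 19 mm behind it; y points along the fingers, z is the direction in which the jaws open and shut, and the axes are right-handed (so a half turn about y gives the same grasp; the last joint's range is limited). The gripper opens to 85 mm and grips with 20 to 120 N. Pads are 22 mm wide; open, the fingers measure 114 mm over their backs; the gripper's body (76 mm by 85 mm) begins 54 mm behind the grasp point. The pads swing forward as they close: fully open they stand 13 mm farther back than shut.
Start: joints at [-0.92, 0.501, -0.427, 1.55, 0.221, 1.138, -0.21], TCP at [0.246, 0.602, 0.231] pointing down, gripper open.
Joint ranges: [-2.88, 2.88], [-0.31, 2.03], [-1.54, 1.56], [0.2, 2.42], [-1.41, 4.55], [0.19, 2.02], [-2.57, 2.57]. Speed limits (rad/s): [2.57, 2.57, 3.14, 3.14, 3.14, 3.14, 3.14].

## Interface

Orientations are given as a unit quaternion [w, x, y, z].
In Python, from cell import readout, viewer, sign_off gives the robot as it stands.
- The arm moves only by the tool servo_tool, never from a script. Its argument "rows" is a list of rows, each a list of 3 entries, a list of its own where there are three numbers: the closure, from 0 (fully open) to 1 (shut), then the shift along the tool's x, y, z in cm, then the turn, a rotation vector about the tool's x, y, z in rad. In form: [[gripper, [x, y, z], [rx, ry, rz]], ...]. A call has 1 to 12 rows; each row shifts and turns the commanded pose from where the row before left it, along the tool's axes as they then stand; what a row does not reach is not made up. A row lasts 1/8 s, in which the tool goes at most 62.5 mm and 10.7 degrees, less where a joint would pass 70% of its speed; a pose out of reach is approached as far as the arm can. A call with a gripper value outside its range is refused whole. The fingers move at their own pace and stop on an object; "newtons" is the grip in N (left out, the last holds). Time passes only in rows, so rows that do not move let the fingers close. It gives the time, the measured TCP pose, the force and the opening at its end, in the units of the state.
- readout.observe(): the state, without advancing time (a new reading comes with each control period).
- viewer.capture(name): name is "side" or "top" or "wrist"; returns a dict with "image" (480x640x3 uint8, blue, green, red), "K" (3x3 intrinsics, pixels), "D" ([k1, k2, p1, p2, k3] as OpenCV has them; the pictures are not rectified), "xyz" and "attitude" of the camera in the world; the wrist camera has in their place "T_tool_cam" (4x4, takes a point from camera to tool coordinates, whose origin is the TCP and whose axes are the tool frame's). Camera axes: x right, y down, z forward; pixel columns grow to the right and rows downward; lengths in m; the calibration is good to about 2 mm. A picture is of the moment at which its call begins: read the wrist's pose just before it. There is no depth.
- sign_off(): hands the job in, once; it reports no verdict.
The state is a dict: "t": time; "qpos": joint angles; "qd": joint speeds; "tau": joint torques, N m; "tcp_pos": TCP position; "eef_rot": TCP orientation; "wrist_force": force on the tool from outside, world axes, zero at the start; "moment": the same for the moment, N m; "gripper_width": finger opening in m.
Only numpy, scipy, OpenCV 4.12 (cv2) and the standard library are available. Lean on these libraries where they do the work, as an engineer would, in place of code of your own. Each camera call takes 0.05 s, during which the arm holds its last target. There are 200 camera calls.

## Task

Take the hex key out of its wooden block, feel for the hex socket of the clamp screw in the well of the antenna-mast foot, pressing only gently, and seat the key fully in it. Then turn the screw clockwise, regrasping the key for each quarter turn, until it comes up against its stop, without forcing it, and leave the key standing in the socket, let go. Do not push the other goods about.

Things in the scene. Friction and masses are not known exactly. Their poses are not given: they have to be found in the camera images.
- key_grip (a point): Hex key, standing upright, tip down, in a round hole of its wooden block; 0.25 kg, 86 mm long. This point is the centre of its square grip head: 32 x 32 mm, 36 mm tall (18 mm above and below the point), sides along the key's x and y; z runs up the key. Below the head is a hex shank 24 mm across flats (27.7 mm across corners), two of its flats facing the key's +x and -x. The lowest 5 mm is a cone that narrows to 17 mm across at the flat tip.
- key_tip (a point): Middle of the key's tip face, 68 mm below key_grip along the key; same axes.
- block: Wooden block 80 x 80 mm, 35 mm tall, fixed; origin at the centre of its underside. Its hole, in the middle, is 31 mm wide; the key's tip rests 10 mm above the table, so lift it more than 30 mm to clear.
- foot: Grey cast antenna-mast foot, fixed, 160 mm (its x) by 260 mm (its y), 45 mm thick; origin at the centre of its underside, z up. On its +y half, 70 mm from the centre, stands a round stub 140 mm high (from the table) and up to 64 mm across; on its -y half is a round well 76 mm across, open to above.
- well (a point): Axis of the well, at the height of the clamp screw's face (10 mm below the foot's top); axes as the foot. The screw floats: its axis is up to 10 mm off this point along the foot's x and y (not measured: find it by touch). Head hexagonal, 44 mm across flats; hex socket in it 25.2 mm across flats, 18 mm deep, solid floor, mouth chamfered 1.5 mm wide, 3 mm deep. Around the head the well is 18 mm deeper.
- clamp (a joint): Angle of the clamp screw (rad), growing as it turns clockwise seen from above. 0 = two flats of the socket face the foot's +x and -x; the socket repeats every 60 degrees. It starts between 0 and 0.5 and its firm stop is at 2.8, where the torque climbs at once (over about 0.8 N m is forcing it); it turns stiffly (about 0.12 N m) and stays where it is left. The key has about 5 degrees of play in the socket.
- valve_a_mid (a point): Bystander: radio valve, 36 mm across, 76 mm tall; its middle.
- valve_b_mid (a point): Bystander: radio valve, 32 mm across, 68 mm tall; its middle.
- meter_mid (a point): Bystander: black panel meter 50 x 80 x 50 mm; its middle.
- speaker_mid (a point): Bystander: loudspeaker driver lying face up, 100 mm across, 50 mm tall; its middle.
- cup_mid (a point): Bystander: aluminium cup 70 mm across, 70 mm tall; its middle.
- wrench_grip (a point): Bystander: wrench lying on the table; its grip.
Things that resemble listed ones, but are neither listed nor needed, are in the scene too. What is shaped like the part that bears key_grip but green or pink is not meant.

How it is judged:
On the way, in this order (a step that is already met when the one before it is completed fails the run):
1. the key is lifted clear of its block (z of key_tip in the frame of block above 0.036 m), for 0.1 s.
2. the key is seated at least 12 mm deep in the screw's socket, upright (horizontal distance between key_tip and well below 0.016 m and z of key_tip in the frame of well below -0.012 m and angle between key_tip's own z axis and vertical below 0.12 rad), for 0.2 s.
3. the screw is turned clockwise to its stop with the key (all of step 2 and value of joint clamp above 2.68 rad), for 0.2 s.
At the end, for the whole second after the job is handed in: The clamp screw stands within 0.12 rad (7 degrees) of its stop (joint over 2.68), and the key stands released and at rest in the socket, its tip at least 12 mm below the screw's face and within 16 mm of the well's axis, upright within 0.12 rad (all of step 3 and linear speed of key below 0.02 m/s); the robot touches nothing.
It fails at once if the key is pressed on the foot or the screw with more than 60 N in all before it is seated ((contact force between key and screw above 60 N and z of key_tip in the frame of well above -0.012 m) or contact force between key and foot above 60 N).
It fails at once if the seated key is forced against the stop (over 400 N in all on the socket's faces) (contact force between key and screw above 400 N).
It fails at once if a bystander is pushed more than 30 mm (distance of any of valve_a_mid, valve_b_mid, meter_mid, speaker_mid, cup_mid, wrench_grip from where it was at the start of the episode above 0.03 m).
It also fails if it takes over 67 s, if anything falls off the work surface, if the arm or the gripper's body presses on something with over 40 N, if the wrist force passes 120 N, or if a joint passes its speed limit or range.

## Working session

There is one attempt and no reset: what is moved stays moved. The work goes in short steps, Python scripts to look and compute and a tool call to move; the robot and the scene stay as the last step left them, time stands still between calls to the robot, and variables do not carry over. Pictures are saved under pics/ and viewed, about 8 in all and at most 12, crops included, and the job is handed in when it is done.

Besides the shell and the picture viewer there is one more tool, called after "Request:" as name(argument=value, ...) on one line, values as JSON. servo_tool: Moves the arm, as the interface text tells. Its arguments: {"type":"object","properties":{"rows":{"type":"array"},"newtons":{"type":"number"}},"required":["rows"]}

```bash
mkdir -p pics; ls
cat > h.py <<'E'
import numpy as np,cv2,json
from cell import readout,viewer,sign_off
from scipy.spatial.transform import Rotation as R
def q2R(q): return R.from_quat([q[1],q[2],q[3],q[0]]).as_matrix()
def snap(name,fn):
    s=readout.observe(); c=viewer.capture(name); cv2.imwrite(f'pics/{fn}.png',c['image'])
    K=np.array(c['K']);D=np.array(c['D'],float)
    if name=='wrist':
        Rt=q2R(s['eef_rot']);T=np.array(c['T_tool_cam']);Rc=Rt@T[:3,:3];p=Rt@T[:3,3]+np.array(s['tcp_pos'])
    else:
        a=np.array(c['attitude'],float); Rc=a if a.shape==(3,3) else q2R(a); p=np.array(c['xyz'])
    np.savez(f'pics/{fn}.npz',K=K,D=D,R=Rc,p=p); return s,c
def ray(fn,uv):
    z=np.load(f'pics/{fn}.npz'); n=cv2.undistortPoints(np.array([[uv]],float),z['K'],z['D'])[0,0]
    return z['p'],z['R']@np.array([n[0],n[1],1])
def atz(fn,uv,h):
    p,d=ray(fn,uv); return (p+d*(h-p[2])/d[2])[:2]
def proj(fn,P):
    z=np.load(f'pics/{fn}.npz'); Rc=z['R'].T
    return cv2.projectPoints(np.array(P,float).reshape(-1,3),cv2.Rodrigues(Rc)[0],-Rc@z['p'],z['K'],z['D'])[0][:,0]
def tri(a,ua,b,ub):
    A=[];B=[]
    for f,u in((a,ua),(b,ub)):
        p,d=ray(f,u);d=d/np.linalg.norm(d);M=np.eye(3)-np.outer(d,d);A.append(M);B.append(M@p)
    return np.linalg.solve(sum(A),sum(B))
E
python3 - <<'E'
from h import *
for n in('top','side'):
    s,c=snap(n,n+'0'); z=np.load(f'pics/{n}0.npz');print(n,z['p'],z['R'].round(3).tolist(),z['K'][0,0],c['D'])
print(s)
E
```

```text
pics
top [ 0.32887847 -0.03558564  1.15639094] [[0.017, -0.982, 0.19], [-1.0, -0.017, -0.001], [0.004, -0.19, -0.982]] 557.3931041451194 [-0.03926574  0.          0.          0.          0.        ]
side [-0.00776624 -0.7376374   0.80372352] [[0.795, -0.391, 0.464], [-0.606, -0.485, 0.63], [-0.021, -0.783, -0.622]] 562.2629040976627 [-0.1671354  0.         0.         0.         0.       ]
{'t': 0.05, 'qpos': array([-0.91978754,  0.50185244, -0.42680869,  1.55141701,  0.22080236,
        1.13826413, -0.21028425]), 'qd': array([-0.00109098,  0.00111427,  0.00087879, -0.00048511,  0.00107857,
        0.00216771,  0.00078875]), 'tau': array([-7.51602551e-03, -5.71294928e+01, -5.84281236e+00, -2.82028216e+01,
        1.07925577e-02,  6.09673050e-03,  9.31367197e-06]), 'tcp_pos': array([0.24558327, 0.60110482, 0.23027172]), 'eef_rot': array([-0.69321325,  0.6945074 , -0.1363831 ,  0.13606805]), 'wrist_force': array([0.11986997, 0.27356435, 0.69281342]), 'moment': array([-0.01950968,  0.06301365,  0.00924414]), 'gripper_width': 0.08555317201473703}
```

View pics/top0.png

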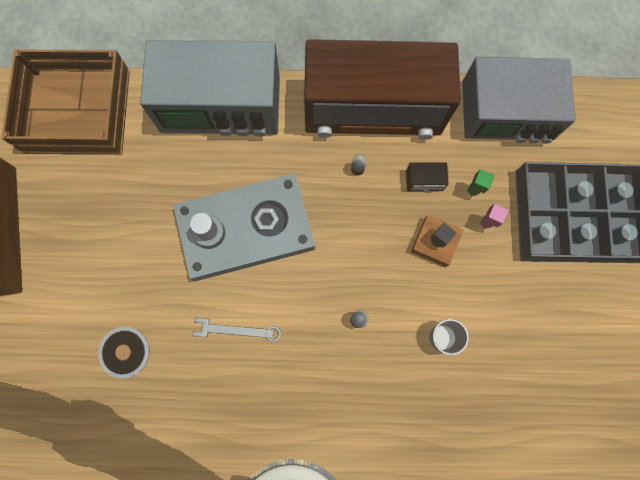

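View pics/side0.png

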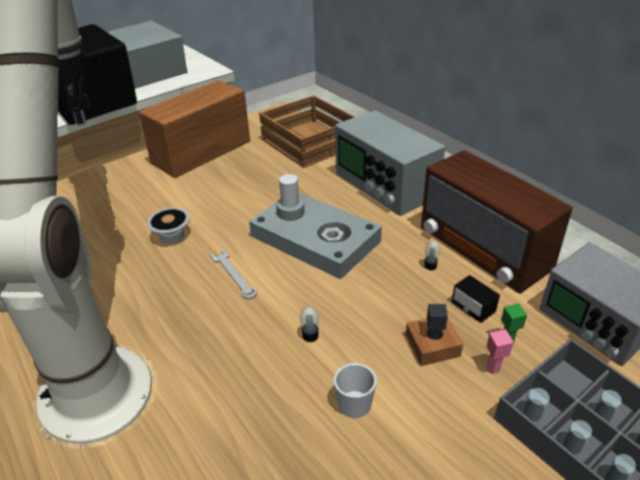

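The top view shows the foot with its corners near (175,205), (295,175), (314,247) and (192,278). The stub is at (202,225) and the well at (268,219). The square-headed candidates are dark at (444,235) in the wooden block, green at (483,181) and pink at (497,215). Only the dark one stands in the wooden block and isn't green or pink, so it is the key. I'll confirm that in an enlarged crop.

Run:
```python
from h import *
t=cv2.imread('pics/top0.png')
a=cv2.resize(t[190:290,400:500],(400,400),interpolation=cv2.INTER_CUBIC)
b=cv2.resize(t[190:250,235:300][:60,:60],(400,400),interpolation=cv2.INTER_CUBIC)
cv2.imwrite('pics/crop1.png',np.hstack([a,b]))
```

```text
(no output)
```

View pics/crop1.png

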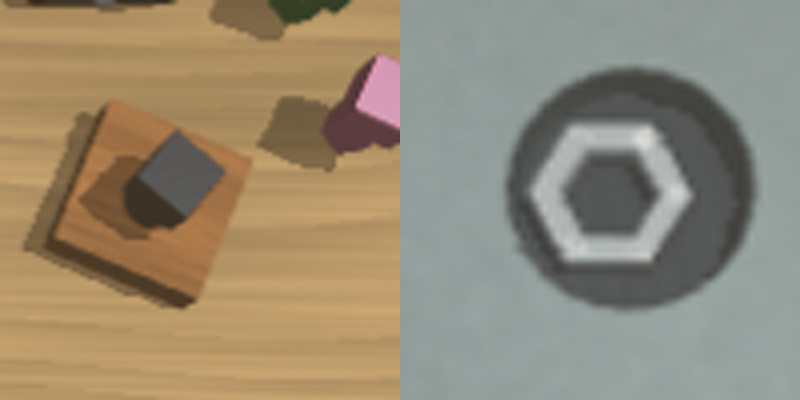

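Run:
```python
from h import *
f='top0'
def ang(P,n):  # mean edge-angle mod 360/n
    P=np.array(P);e=np.roll(P,-1,0)-P;a=np.arctan2(e[:,1],e[:,0]);return np.degrees(np.angle(np.exp(1j*n*a).sum())/n)
k=[atz(f,(400+u/4,190+v/4),.096) for u,v in[(178,130),(224,172),(182,222),(138,176)]]
b=[atz(f,(400+u/4,190+v/4),.035) for u,v in[(110,100),(252,158),(196,300),(50,238)]]
s=60/400
hx=[atz(f,(235+(u-400)*s,190+v*s),.035) for u,v in[(570,122),(655,122),(692,192),(652,263),(568,263),(530,190)]]
so=[atz(f,(235+(u-400)*s,190+v*s),.035) for u,v in[(587,150),(636,150),(660,192),(636,235),(587,235),(562,192)]]
w=[atz(f,(235+(u-400)*s,190+v*s),.045) for u,v in[(507,190),(755,190),(631,67),(631,308)]]
ft=[atz(f,p,.045) for p in[(174,205),(295,175),(314,247),(192,278)]]
for n,P,m in(('key',k,4),('block',b,4),('hex',hx,6),('sock',so,6),('well',w,4),('foot',ft,4)):
    P=np.array(P);print(n,P.mean(0).round(4),'edges',np.linalg.norm(np.roll(P,-1,0)-P,axis=1).round(4),'ang',round(ang(P,m),1))
F=np.array(ft);print('foot longaxis',np.degrees(np.arctan2(*((F[1]-F[0])+(F[2]-F[3]))[::-1])))
print('stub', atz(f,(202,222),.14))
s=readout.observe();print(q2R(s['eef_rot']).round(3).tolist())
for n,p in(('valve',(359,160)),('meter',(428,177)),('green',(483,181)),('pink',(497,215)),('cup',(450,337)),('valve2',(359,320))): print(n,atz(f,p,.06).round(3))
```

```text
key [ 0.5543 -0.2893] edges [0.0301 0.033  0.0307 0.0309] ang -42.8
block [ 0.5546 -0.2889] edges [0.0787 0.0809 0.0803 0.0801] ang -22.8
hex [0.5924 0.0646] edges [0.0264 0.0253 0.0255 0.0259 0.0262 0.0248] ang -29.3
sock [0.5923 0.0646] edges [0.0152 0.0154 0.0154 0.0152 0.0158 0.0154] ang -28.5
well [0.5913 0.0577] edges [0.0762 0.055  0.076  0.0535] ang -17.8
foot [0.5747 0.1098] edges [0.2572 0.1573 0.253  0.1574] ang 15.9
foot longaxis -74.52551968438637
stub [0.55947311 0.17614252]
[[0.926, -0.001, 0.378], [-0.378, -0.002, 0.926], [-0.0, -1.0, -0.002]]
valve [ 0.714 -0.124]
meter [ 0.681 -0.266]
green [ 0.674 -0.38 ]
pink [ 0.603 -0.405]
cup [ 0.357 -0.302]
valve2 [ 0.387 -0.124]
```

The dark key stands upright in the wooden block, with its head top in the crop around (181,175). The screw hexagon sits in the well in the crop around (611,192), with two flats facing up and down in the image. I'll plan an arc over the well for a close look, then go on to the key.

```bash
cat >> h.py <<'E'
def jaw(Rt): return np.degrees(np.arctan2(Rt[1,2],Rt[0,2]))
def stat():
    s=readout.observe();Rt=q2R(s['eef_rot']);print('t',round(s['t'],2),'tcp',s['tcp_pos'].round(4),'jaw',round(jaw(Rt),2),'tilt',Rt[:,1].round(4),'F',s['wrist_force'].round(1),'M',s['moment'].round(2),'w',round(s['gripper_width'],4),'q',s['qpos'].round(2));return s,Rt
def plan(P,ang,n,p0=None,a0=None):
    """rows from current pose (or p0,a0) to world P with jaw at ang deg, polar interpolation"""
    s=readout.observe();Rt=q2R(s['eef_rot']);p=np.array(s['tcp_pos']) if p0 is None else np.array(p0,float);a=jaw(Rt) if a0 is None else a0
    dr=np.radians((a-ang+180)%360-180)/n
    az0,az1=np.arctan2(p[1],p[0]),np.arctan2(P[1],P[0]);r0,r1=np.hypot(*p[:2]),np.hypot(*P[:2])
    rows=[]
    q=p.copy();th=np.radians(a)
    for i in range(1,n+1):
        f=i/n;r=r0+(r1-r0)*f;A=az0+(az1-az0)*f
        t=np.array([r*np.cos(A),r*np.sin(A),p[2]+(P[2]-p[2])*f]);d=t-q
        x=np.array([np.sin(th),-np.cos(th)]);z=np.array([np.cos(th),np.sin(th)])
        rows.append([round(float(100*d[:2]@x),2),round(float(-100*d[2]),2),round(float(100*d[:2]@z),2),round(float(dr),4)])
        q=t;th-=dr
    print(rows)
E
python3 - <<'E'
from h import *
plan((.57,.06,.26),6,12)
E
```

```text
[[5.77, -0.25, -0.89, 0.0899], [5.71, -0.25, -0.89, 0.0899], [5.65, -0.25, -0.89, 0.0899], [5.6, -0.25, -0.89, 0.0899], [5.54, -0.25, -0.88, 0.0899], [5.48, -0.25, -0.88, 0.0899], [5.43, -0.25, -0.88, 0.0899], [5.37, -0.25, -0.88, 0.0899], [5.31, -0.25, -0.87, 0.0899], [5.26, -0.25, -0.87, 0.0899], [5.2, -0.25, -0.87, 0.0899], [5.14, -0.25, -0.87, 0.0899]]
```

Request:
servo_tool(rows=[[0,[5.8,-0.25,-0.9],[0,0.09,0]],[0,[5.7,-0.25,-0.9],[0,0.09,0]],[0,[5.65,-0.25,-0.9],[0,0.09,0]],[0,[5.6,-0.25,-0.9],[0,0.09,0]],[0,[5.5,-0.25,-0.9],[0,0.09,0]],[0,[5.5,-0.25,-0.9],[0,0.09,0]],[0,[5.4,-0.25,-0.9],[0,0.09,0]],[0,[5.4,-0.25,-0.9],[0,0.09,0]],[0,[5.3,-0.25,-0.9],[0,0.09,0]],[0,[5.3,-0.25,-0.9],[0,0.09,0]],[0,[5.2,-0.25,-0.9],[0,0.09,0]],[0,[5.1,-0.25,-0.9],[0,0.09,0]]], newtons=60)

```text
t: 1.6
tcp_pos: [0.5677, 0.0575, 0.261]
eef_rot: [-0.524, 0.524, -0.475, 0.474]
wrist_force: [0.7, 0.5, 0.8]
gripper_width: 0.0856
```

Run:
```python
from h import *
stat();snap('wrist','w1');stat()
print(proj('w1',[[.5924,.0646,.035],[.5913,.0577,.045],[.5543,-.2893,.096]]))
```

```text
t 1.6 tcp [0.5677 0.0575 0.261 ] jaw 5.71 tilt [-5.e-04 -2.e-04 -1.e+00] F [0.7 0.5 0.8] M [-0.08 -0.04  0.04] w 0.0856 q [-0.13  0.3  -0.02  1.73  0.01  1.11 -0.05]
t 1.65 tcp [0.5679 0.0477 0.2613] jaw 4.96 tilt [-4.0e-04 -5.7e-03 -1.0e+00] F [ 0.1 -7.2 -0.6] M [-0.43  0.07 -0.01] w 0.0854 q [-0.13  0.3  -0.01  1.73  0.01  1.11 -0.05]
[[346.43084992 180.64306826]
 [344.95271144 190.764531  ]
 [270.01635193 532.95400394]]
```

View pics/w1.png

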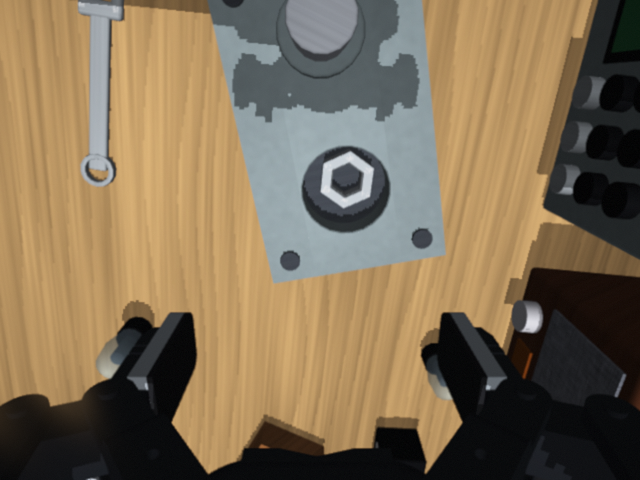

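The wrist view shows the screw hexagon at (347,180), against a predicted (346,181), and the well around (346,189), so the top-view estimate holds. Next I'll go over the key.

Run:
```python
from h import *
plan((.5543,-.2893,.18),-42.8,8,p0=(.568,.046,.2613),a0=5.1)
```

```text
[[4.05, 1.02, 0.52, 0.1045], [4.08, 1.02, 0.66, 0.1045], [4.1, 1.02, 0.8, 0.1045], [4.12, 1.02, 0.94, 0.1045], [4.14, 1.02, 1.08, 0.1045], [4.15, 1.02, 1.23, 0.1045], [4.15, 1.02, 1.38, 0.1045], [4.15, 1.02, 1.53, 0.1045]]
```

Request:
servo_tool(rows=[[0,[4.1,1.0,0.5],[0,0.1045,0]],[0,[4.1,1.0,0.7],[0,0.1045,0]],[0,[4.1,1.0,0.8],[0,0.1045,0]],[0,[4.1,1.0,0.9],[0,0.1045,0]],[0,[4.1,1.0,1.1],[0,0.1045,0]],[0,[4.1,1.0,1.2],[0,0.1045,0]],[0,[4.1,1.0,1.4],[0,0.1045,0]],[0,[4.2,1.0,1.5],[0,0.1045,0]],[0,[0,0,0],[0,0,0]],[0,[0,0,0],[0,0,0]]])

```text
t: 2.9
tcp_pos: [0.5588, -0.2747, 0.1808]
eef_rot: [0.288, -0.288, 0.646, -0.645]
wrist_force: [-0.5, 0.4, 0.6]
gripper_width: 0.0853
```

Run:
```python
from h import *
stat();s,c=snap('wrist','w2');stat()
q=proj('w2',[[.5543,-.2893,.096]]);print(q)
im=c['image'];u,v=q[0].astype(int);print(u,v)
y0=max(0,min(240,v-120));x0=max(0,min(320,u-160));print(x0,y0)
cv2.imwrite('pics/crop2.png',cv2.resize(im[y0:y0+240,x0:x0+320],(800,600),interpolation=cv2.INTER_CUBIC))
```

```text
t 2.9 tcp [ 0.5588 -0.2747  0.1808] jaw -41.96 tilt [-7.e-04  1.e-03 -1.e+00] F [-0.5  0.4  0.6] M [ 0.02 -0.06 -0.01] w 0.0853 q [ 0.23  0.48  0.25  1.69 -0.14  0.99 -0.21]
t 2.95 tcp [ 0.5593 -0.2739  0.181 ] jaw -41.87 tilt [-2.0e-04  1.2e-03 -1.0e+00] F [0.  0.3 0.8] M [-0.    0.    0.05] w 0.0852 q [ 0.23  0.48  0.25  1.69 -0.14  0.99 -0.21]
[[328.08048729 261.8378275 ]]
328 261
168 141
```

View pics/crop2.png

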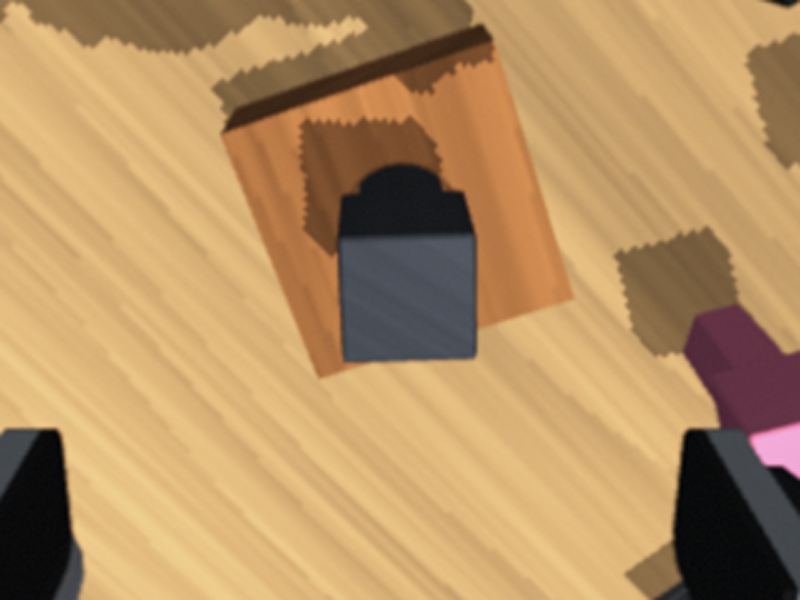

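The crop confirms the dark head standing in the wooden block, with its top corners at (341,238), (475,235), (476,358) and (344,361). The pink decoy is off to the right.

Run:
```python
from h import *
P=np.array([atz('w2',(168+u/2.5,141+v/2.5),.096) for u,v in[(341,238),(475,235),(476,358),(344,361)]])
print(P.mean(0),np.linalg.norm(np.roll(P,-1,0)-P,axis=1)); e=np.roll(P,-1,0)-P
a=np.degrees(np.angle(np.exp(4j*np.arctan2(e[:,1],e[:,0])).sum())/4);print(a)
c=P.mean(0); plan((c[0],c[1],.06),a,4)
```

```text
[ 0.55627484 -0.29011829] [0.03021545 0.03054047 0.03097713 0.03058228]
-40.468690707770584
[[0.35, 3.03, 0.22, -0.0061], [0.35, 3.03, 0.21, -0.0061], [0.36, 3.03, 0.21, -0.0061], [0.36, 3.03, 0.21, -0.0061]]
```

Request:
servo_tool(rows=[[0,[0.7,2.5,0.4],[0,-0.01,0]],[0,[0.7,2.6,0.4],[0,-0.01,0]],[0,[0,3.0,0],[0,0,0]],[0,[0,3.0,0],[0,0,0]],[0,[0,1.0,0],[0,0,0]],[0,[0,0,0],[0,0,0]],[0,[0,0,0],[0,0,0]]])

```text
t: 3.82
tcp_pos: [0.5566, -0.2913, 0.0617]
eef_rot: [-0.295, 0.294, -0.642, 0.644]
wrist_force: [0.0, -0.1, -0.4]
gripper_width: 0.0854
```

Run:
```python
from h import *
s,Rt=stat(); d=np.array([.5558,-.2899,.059])-s['tcp_pos'];print('remaining in tool cm',(Rt.T@d*100).round(2))
```

```text
t 3.83 tcp [ 0.5566 -0.2913  0.0617] jaw -40.81 tilt [ 2.1e-03 -8.0e-04 -1.0e+00] F [ 0.  -0.1 -0.4] M [ 0.02 -0.01  0.01] w 0.0854 q [ 0.28  0.64  0.22  1.74 -0.18  0.78 -0.13]
remaining in tool cm [-0.05  0.27 -0.16]
```

Well placed, so I'll close the gripper, then lift.

Request:
servo_tool(rows=[[0.3,[0,0.2,-0.1],[0,0,0]],[0.6,[0,0,0],[0,0,0]],[1,[0,0,0],[0,0,0]],[1,[0,0,0],[0,0,0]],[1,[0,0,0],[0,0,0]],[1,[0,0,0],[0,0,0]],[1,[0,0,0],[0,0,0]]], newtons=80)

```text
t: 4.7
tcp_pos: [0.555, -0.2908, 0.0588]
eef_rot: [-0.294, 0.294, -0.643, 0.643]
wrist_force: [-0.2, 0.6, 4.5]
gripper_width: 0.0312
```

Request:
servo_tool(rows=[[1,[0,-1,0],[0,0,0]],[1,[0,-2,0],[0,0,0]],[1,[0,-2.5,0],[0,0,0]],[1,[0,-2.5,0],[0,0,0]],[1,[0,-2,0],[0,0,0]],[1,[0,-2,0],[0,0,0]],[1,[0,0,0],[0,0,0]],[1,[0,0,0],[0,0,0]]])

```text
t: 5.7
tcp_pos: [0.5542, -0.2902, 0.1776]
eef_rot: [0.294, -0.294, 0.643, -0.643]
wrist_force: [-0.4, -0.3, -3.3]
gripper_width: 0.0313
```

Run:
```python
from h import *
s,Rt=stat();snap('side','s1');snap('top','t1')
g=s['tcp_pos']-np.array([0,0,-.019]); tip=s['tcp_pos']+[0,0,.019-.068]
q=proj('s1',[g,tip]);print(q)
c=q.mean(0).astype(int);im=cv2.imread('pics/s1.png');x0=c[0]-50;y0=c[1]-35;print(x0,y0)
cv2.imwrite('pics/crop3.png',cv2.resize(im[y0:y0+75,x0:x0+100],(800,600),interpolation=cv2.INTER_CUBIC))
```

```text
t 5.7 tcp [ 0.5542 -0.2902  0.1776] jaw -40.84 tilt [-1.1e-03  6.0e-04 -1.0e+00] F [-0.4 -0.3 -3.3] M [0.02 0.05 0.01] w 0.0313 q [ 0.25  0.49  0.25  1.68 -0.14  0.99 -0.16]
[[443.6305264  267.1150476 ]
 [439.37059709 296.89124019]]
391 247
```

View pics/crop3.png

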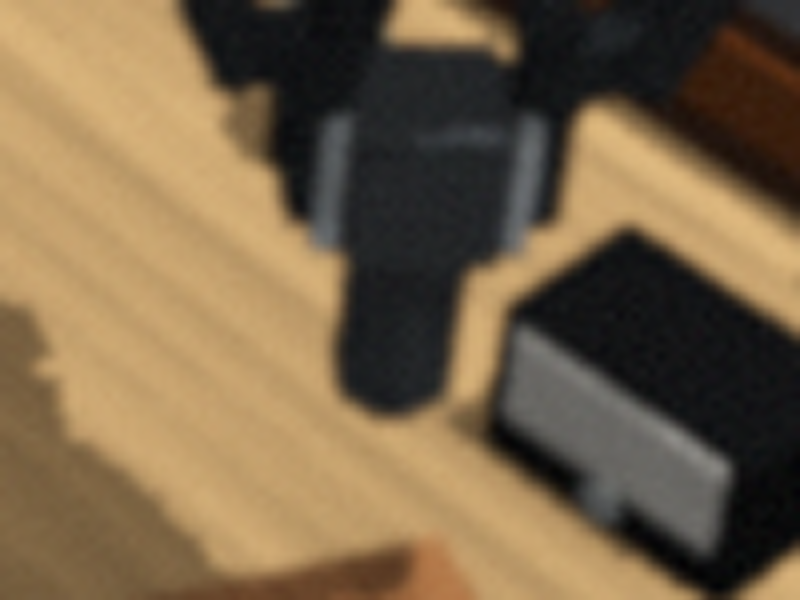

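Run:
```python
from h import *
im=cv2.imread('pics/s1.png').astype(int).sum(2)
for y in range(280,297,2): print(y,im[y,428:454].tolist())
s,Rt=stat();p=s['tcp_pos']
for h0 in(.019-.05,):  # predicted widths in px
    c=p+[0,0,h0]
    for nm,off in(('A flats to jaw',0),('B corners to jaw',30)):
        a=np.radians(jaw(Rt)+30+off+60*np.arange(6));P=c+np.c_[13.86e-3*np.cos(a),13.86e-3*np.sin(a),0*a]
        q=proj('s1',P);print(nm,q[:,0].round(1),q[:,0].max()-q[:,0].min(),q[:,1].mean())
```

```text
280 [503, 505, 495, 488, 457, 361, 226, 127, 94, 100, 89, 103, 105, 103, 102, 105, 100, 104, 109, 99, 122, 183, 269, 304, 337, 406]
282 [487, 499, 509, 501, 459, 335, 182, 102, 81, 90, 91, 88, 80, 87, 86, 97, 89, 88, 95, 109, 191, 337, 437, 465, 481, 482]
284 [439, 460, 480, 495, 460, 330, 167, 88, 83, 89, 87, 84, 96, 93, 87, 86, 90, 87, 79, 127, 257, 401, 457, 474, 472, 437]
286 [445, 440, 443, 443, 405, 277, 140, 88, 83, 91, 90, 88, 94, 97, 100, 106, 91, 98, 96, 158, 312, 452, 497, 485, 460, 378]
288 [453, 452, 452, 422, 335, 199, 119, 81, 82, 89, 92, 84, 96, 109, 97, 116, 99, 97, 113, 208, 364, 476, 504, 495, 454, 337]
290 [469, 458, 458, 415, 298, 160, 89, 80, 92, 88, 89, 93, 94, 102, 111, 112, 107, 109, 132, 249, 409, 489, 506, 495, 426, 290]
292 [485, 474, 471, 437, 320, 176, 105, 96, 89, 93, 91, 97, 102, 111, 114, 114, 108, 102, 154, 304, 442, 496, 502, 485, 403, 241]
294 [467, 478, 472, 457, 355, 213, 112, 88, 86, 91, 94, 100, 101, 110, 111, 107, 114, 122, 204, 353, 467, 503, 486, 425, 290, 170]
296 [446, 449, 458, 462, 432, 324, 215, 148, 114, 93, 81, 89, 100, 98, 110, 120, 146, 201, 285, 384, 445, 448, 394, 310, 191, 152]
t 5.8 tcp [ 0.5539 -0.2901  0.177 ] jaw -40.85 tilt [-0.0021  0.001  -1.    ] F [ 0.2 -0.  -2.7] M [ 0.02  0.01 -0.02] w 0.0314 q [ 0.25  0.49  0.25  1.68 -0.14  0.99 -0.16]
A flats to jaw [446.9 439.6 432.9 433.6 441.  447.7] 14.738440778986103 289.60660396198176
B corners to jaw [443.7 435.6 432.2 436.8 445.  448.4] 16.18610519247926 289.6066039618086
```

Row widths of about 14.7 px fit flats facing the jaws (14.7 px predicted) better than corners (16.2 px). I'll re-check at the well, where another view angle helps, and carry the key over now.

Run:
```python
from h import *
plan((.5924,.0646,.16),1.0,8)
```

```text
[[-4.34, 0.21, -1.57, -0.0913], [-4.34, 0.21, -1.49, -0.0913], [-4.34, 0.21, -1.41, -0.0913], [-4.34, 0.21, -1.32, -0.0913], [-4.34, 0.21, -1.24, -0.0913], [-4.33, 0.21, -1.16, -0.0913], [-4.32, 0.21, -1.08, -0.0913], [-4.32, 0.21, -1.0, -0.0913]]
```

Request:
servo_tool(rows=[[1,[-4.3,0.2,-1.6],[0,-0.091,0]],[1,[-4.3,0.2,-1.5],[0,-0.091,0]],[1,[-4.3,0.2,-1.4],[0,-0.091,0]],[1,[-4.3,0.2,-1.3],[0,-0.091,0]],[1,[-4.3,0.2,-1.2],[0,-0.091,0]],[1,[-4.3,0.2,-1.2],[0,-0.091,0]],[1,[-4.3,0.2,-1.1],[0,-0.091,0]],[1,[-4.3,0.2,-1.0],[0,-0.091,0]],[1,[0,0,0],[0,0,0]],[1,[0,0,0],[0,0,0]],[1,[0,0,0],[0,0,0]]])

```text
t: 7.18
tcp_pos: [0.5923, 0.0597, 0.1619]
eef_rot: [-0.503, 0.503, -0.497, 0.497]
wrist_force: [0.8, 0.8, -3.0]
gripper_width: 0.0308
```

Run:
```python
from h import *
s,Rt=stat();snap('side','s2');p=s['tcp_pos']
d=np.array([.5924,.0646,.14])-p;print('remain tool cm',(Rt.T@d*100).round(2))
c=p+[0,0,.019-.042]
for nm,off in(('A flats to jaw',0),('B corners to jaw',30)):
    a=np.radians(jaw(Rt)+30+off+60*np.arange(6));
    q0,q1=[proj('s2',c+np.c_[13.86e-3*np.cos(a),13.86e-3*np.sin(a),0*a+h]) for h in(.01,-.01)]
    # row-cross at mean v: hull of both
    v=(q0[:,1].mean()+q1[:,1].mean())/2
    x=[a0+(v-b0)*(a1-a0)/(b1-b0) for (a0,b0),(a1,b1) in zip(q0,q1)];print(nm,round(v,1),min(x),max(x),max(x)-min(x))
im=cv2.imread('pics/s2.png').astype(int).sum(2);v=int(round(v));u=int(np.mean(x))
for y in range(v-4,v+6,2): print(y,u-14,im[y,u-14:u+15].tolist())
```

```text
t 7.17 tcp [0.5923 0.0597 0.1619] jaw 0.69 tilt [-6.0e-04 -1.1e-03 -1.0e+00] F [ 0.8  0.8 -3. ] M [-0.03 -0.05  0.02] w 0.0308 q [-0.15  0.45  0.01  1.77 -0.    0.93 -0.13]
remain tool cm [-0.49  2.19  0.02]
A flats to jaw 196.4 326.58510294244843 339.50089120459705 12.915788262148624
B corners to jaw 196.4 327.0599711528598 339.1137846784224 12.053813525562589
192 319 [494, 488, 482, 480, 476, 455, 391, 256, 154, 124, 82, 92, 89, 92, 87, 89, 98, 92, 137, 280, 432, 482, 474, 470, 474, 485, 483, 488, 484]
194 319 [499, 499, 494, 494, 489, 472, 408, 245, 108, 85, 76, 89, 78, 97, 97, 100, 98, 96, 131, 278, 434, 486, 492, 487, 481, 467, 470, 474, 475]
196 319 [483, 494, 498, 494, 500, 494, 432, 264, 115, 77, 78, 92, 91, 104, 112, 103, 102, 104, 131, 268, 413, 470, 487, 486, 488, 481, 487, 479, 468]
198 319 [483, 489, 495, 493, 494, 498, 434, 279, 126, 81, 80, 85, 100, 102, 114, 110, 111, 112, 119, 245, 389, 456, 464, 471, 477, 482, 483, 485, 489]
200 319 [452, 464, 481, 489, 495, 492, 427, 283, 128, 75, 77, 108, 111, 106, 110, 115, 107, 107, 131, 233, 385, 465, 493, 477, 469, 469, 461, 474, 481]
```

Run:
```python
from h import *
def ex(im,y,xs):
    r=im[y].astype(float); l=np.arange(xs-14,xs+15); v=r[l]; th=285
    i=14
    while v[i]<th:i-=1
    L=l[i]+(v[i]-th)/(v[i]-v[i+1]); i=14
    while v[i]<th:i+=1
    return L,l[i]-(v[i]-th)/(v[i]-v[i-1])
for fn,p,j in(('s1',np.array([.5540,-.2901,.1773]),-40.85),('s2',np.array([.5923,.0597,.1619]),.69)):
    im=cv2.imread(f'pics/{fn}.png').astype(int).sum(2)
    for dz in(.038,.045,.052,.058):
        c=p+[0,0,.019-dz]
        for nm,off in(('A',0),('B',30)):
            a=np.radians(j+30+off+60*np.arange(6))
            q0,q1=[proj(fn,c+np.c_[13.86e-3*np.cos(a),13.86e-3*np.sin(a),0*a+h]) for h in(.01,-.01)]
            v=int(round((q0[:,1].mean()+q1[:,1].mean())/2))
            x=np.array([a0+(v-b0)*(a1-a0)/(b1-b0) for (a0,b0),(a1,b1) in zip(q0,q1)])
            L,Rr=ex(im,v,int(x.mean()))
            print(fn,dz,nm,v,x.min().round(1),x.max().round(1),round(x.max()-x.min(),2),'meas',round(L,1),round(Rr,1),round(Rr-L,2),'ridge',sorted(((x-x.min())/(x.max()-x.min())).round(2)))
a=cv2.imread('pics/s1.png')[255:305,415:465];b=cv2.imread('pics/s2.png')[170:220,307:357]
m=np.hstack([cv2.resize(i,(400,400),interpolation=cv2.INTER_CUBIC) for i in(a,b)])
cv2.imwrite('pics/crop4.png',cv2.convertScaleAbs(cv2.GaussianBlur(m,(0,0),5),alpha=5,beta=-75))
```

```text
s1 0.038 A 284 433.3 449.0 15.71 meas 433.3 448.2 14.92 ridge [np.float64(0.0), np.float64(0.09), np.float64(0.4), np.float64(0.59), np.float64(0.89), np.float64(1.0)]
s1 0.038 B 284 432.9 449.3 16.37 meas 433.3 448.2 14.92 ridge [np.float64(0.0), np.float64(0.17), np.float64(0.33), np.float64(0.67), np.float64(0.84), np.float64(1.0)]
s1 0.045 A 287 432.9 448.6 15.64 meas 432.6 447.7 15.03 ridge [np.float64(0.0), np.float64(0.09), np.float64(0.4), np.float64(0.59), np.float64(0.89), np.float64(1.0)]
s1 0.045 B 287 432.5 448.8 16.3 meas 432.6 447.7 15.03 ridge [np.float64(0.0), np.float64(0.17), np.float64(0.33), np.float64(0.67), np.float64(0.84), np.float64(1.0)]
s1 0.052 A 290 432.5 448.1 15.57 meas 432.1 447.2 15.13 ridge [np.float64(0.0), np.float64(0.09), np.float64(0.4), np.float64(0.59), np.float64(0.89), np.float64(1.0)]
s1 0.052 B 290 432.1 448.4 16.22 meas 432.1 447.2 15.13 ridge [np.float64(0.0), np.float64(0.17), np.float64(0.33), np.float64(0.67), np.float64(0.84), np.float64(1.0)]
s1 0.058 A 293 432.1 447.6 15.5 meas 432.4 446.7 14.29 ridge [np.float64(0.0), np.float64(
[... 892 characters left out ...]
t64(0.92), np.float64(1.0)]
s2 0.052 A 200 326.7 339.6 12.86 meas 326.0 338.3 12.36 ridge [np.float64(0.0), np.float64(0.2), np.float64(0.31), np.float64(0.69), np.float64(0.81), np.float64(1.0)]
s2 0.052 B 200 327.2 339.2 12.0 meas 326.0 338.3 12.36 ridge [np.float64(0.0), np.float64(0.07), np.float64(0.43), np.float64(0.57), np.float64(0.92), np.float64(1.0)]
s2 0.058 A 203 326.8 339.6 12.81 meas 326.1 338.2 12.16 ridge [np.float64(0.0), np.float64(0.2), np.float64(0.31), np.float64(0.69), np.float64(0.81), np.float64(1.0)]
s2 0.058 B 203 327.3 339.2 11.95 meas 326.1 338.2 12.16 ridge [np.float64(0.0), np.float64(0.07), np.float64(0.43), np.float64(0.57), np.float64(0.92), np.float64(1.0)]
```

View pics/crop4.png

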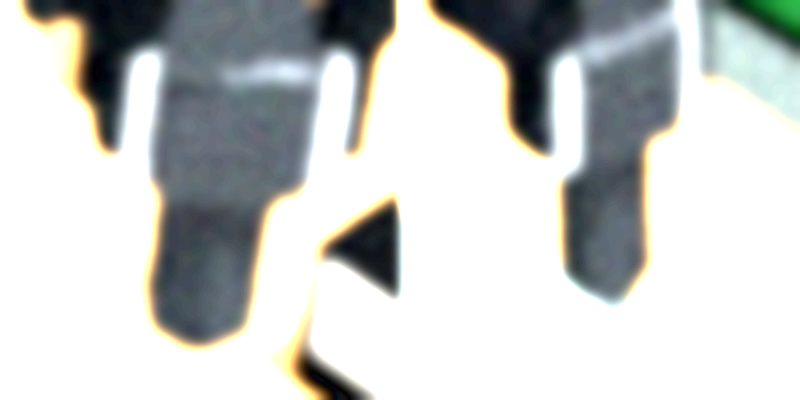

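Both views fit hypothesis A, flats facing the jaws, with the same bias of about −0.6 px. Hypothesis B would need −1.4 and +0.2 px. In the contrast crop, the ridge at (205,280) and the one near (600,240) agree with A. Next I'll use the same camera to check the key against the screw.

Run:
```python
from h import *
for f,box in(('side0',(222,248,312,352)),('top0',(195,245,240,295)),('w1',(140,240,300,395))):
    im=cv2.imread(f'pics/{f}.png').astype(int).sum(2);y0,y1,x0,x1=box;r=im[y0:y1,x0:x1]
    q=proj(f,[[.5924,.0646,.035]])[0]
    # bright ring: brighter than 520 in vicinity
    m=(r>570).astype(np.uint8); n,l,st,ce=cv2.connectedComponentsWithStats(m)
    print(f,'pred',q.round(2));
    for i in range(1,n):
        if st[i,4]>25:
            M=(l==i).astype(np.uint8);cn=max(cv2.findContours(M,0,2)[0],key=cv2.contourArea);h=cv2.convexHull(cn);mm=cv2.moments(h)
            c=(x0+mm['m10']/mm['m00'],y0+mm['m01']/mm['m00'])
            print('  comp',st[i].tolist(),'hullc',np.round(c,2), 'xy',atz(f,c,.035).round(4))
            if f!='side0':
                ap=cv2.approxPolyN(h,6)[0] if hasattr(cv2,'approxPolyN') else None
                if ap is not None:
                    P=np.array([atz(f,(x0+u,y0+v),.035) for u,v in ap]);e=np.roll(P,-1,0)-P
                    print('   ang',np.degrees(np.angle(np.exp(6j*np.arctan2(e[:,1],e[:,0])).sum())/6).round(2),np.linalg.norm(e,axis=1).round(4),P.mean(0).round(4))
```

```text
side0 pred [332.57 233.98]
top0 pred [266.68 218.78]
w1 pred [346.43 180.64]
  comp [21, 12, 52, 55, 1115] hullc [346.53 179.47] xy [0.5924 0.0656]
   ang 29.79 [0.0243 0.025  0.0246 0.0241 0.0246 0.0251] [0.5925 0.0651]
```

Run:
```python
from h import *
im=cv2.imread('pics/side0.png').astype(int).sum(2)
print(im[226:244:1,318:348].tolist().__str__().replace('], [','\n'))
```

```text
[[450, 418, 361, 310, 279, 259, 246, 250, 266, 261, 264, 268, 270, 273, 266, 291, 300, 301, 295, 271, 247, 230, 224, 230, 214, 209, 203, 207, 231, 275
425, 355, 299, 256, 254, 243, 264, 279, 315, 333, 342, 343, 353, 356, 365, 390, 400, 417, 420, 373, 294, 249, 226, 225, 214, 198, 190, 201, 193, 213
371, 297, 251, 238, 240, 258, 293, 352, 407, 444, 458, 471, 471, 474, 485, 499, 516, 526, 524, 482, 396, 297, 249, 226, 212, 202, 196, 193, 189, 176
328, 258, 237, 237, 249, 274, 346, 441, 495, 525, 529, 523, 522, 516, 525, 525, 529, 529, 544, 520, 474, 398, 320, 253, 218, 212, 189, 189, 191, 183
281, 237, 226, 236, 264, 319, 416, 500, 531, 522, 523, 494, 482, 485, 487, 478, 474, 471, 494, 515, 516, 487, 419, 354, 286, 225, 208, 186, 184, 176
244, 225, 238, 242, 296, 394, 483, 526, 526, 490, 456, 437, 415, 409, 418, 401, 387, 371, 412, 457, 507, 519, 523, 479, 387, 284, 224, 186, 185, 182
234, 220, 236, 282, 378, 480, 528, 532, 498, 439, 387, 355, 347, 340, 346, 340, 323, 290, 323, 377, 447, 512, 559, 561, 486, 347, 236, 194, 184, 167
227, 222, 252, 333, 451, 534, 549, 527, 463, 379, 331, 
[... 885 characters left out ...]
33, 489, 507, 502, 487, 481, 462, 458, 448, 452, 444, 427, 382, 307, 271, 248, 236, 246, 285, 343, 408
466, 469, 458, 429, 407, 356, 306, 272, 287, 335, 395, 413, 406, 400, 386, 386, 376, 369, 360, 356, 345, 308, 283, 272, 273, 300, 340, 380, 429, 446
464, 472, 469, 469, 456, 425, 407, 369, 342, 331, 353, 347, 348, 345, 339, 334, 343, 342, 343, 342, 340, 339, 335, 347, 367, 392, 416, 449, 456, 459
470, 471, 475, 473, 474, 464, 460, 450, 423, 412, 419, 406, 389, 387, 390, 385, 385, 386, 383, 391, 404, 411, 412, 419, 437, 452, 460, 457, 462, 455
468, 467, 468, 470, 475, 474, 475, 472, 466, 469, 458, 453, 446, 438, 444, 436, 436, 441, 442, 444, 451, 454, 458, 460, 454, 464, 461, 453, 459, 452]]
```

Request:
servo_tool(rows=[[1,[-0.2,1.0,0],[0,0,0]],[1,[-0.2,2.0,0],[0,0,0]],[1,[-0.1,2.0,0],[0,0,0]],[1,[0,1.2,0],[0,0,0]],[1,[0,0.6,0],[0,0,0]],[1,[0,0,0],[0,0,0]],[1,[0,0,0],[0,0,0]]])

```text
t: 8.1
tcp_pos: [0.5928, 0.0668, 0.095]
eef_rot: [0.504, -0.503, 0.496, -0.497]
wrist_force: [0.2, 0.4, -2.8]
gripper_width: 0.0314
```

Run:
```python
from h import *
s,Rt=stat();d=np.array([.5928,.0645,.086])-s['tcp_pos'];print('remain tool cm',(Rt.T@d*100).round(2))
```

```text
t 8.1 tcp [0.5928 0.0668 0.095 ] jaw 0.85 tilt [ 1.3e-03  2.0e-04 -1.0e+00] F [ 0.2  0.4 -2.8] M [-0.02  0.02  0.01] w 0.0314 q [-0.16  0.53  0.    1.81 -0.    0.8  -0.14]
remain tool cm [ 0.23  0.9  -0.  ]
```

Request:
servo_tool(rows=[[1,[0.2,0.3,0],[0,0,0]],[1,[0,0.3,0],[0,0,0]],[1,[0,0.3,0],[0,0,0]],[1,[0,0.2,0],[0,0,0]],[1,[0,0.2,0],[0,0,0]],[1,[0,0,0],[0,0,0]]])

```text
t: 8.85
tcp_pos: [0.592, 0.0648, 0.0811]
eef_rot: [-0.504, 0.504, -0.496, 0.496]
wrist_force: [0.3, -0.7, -3.5]
gripper_width: 0.0309
```

Run:
```python
from h import *
s,Rt=stat()
```

```text
t 8.85 tcp [0.592  0.0648 0.0811] jaw 0.86 tilt [-4.e-04  0.e+00 -1.e+00] F [ 0.3 -0.7 -3.5] M [-0.    0.06  0.08] w 0.0309 q [-0.16  0.55  0.    1.81 -0.    0.77 -0.14]
```

Request:
servo_tool(rows=[[1,[0,0.15,0],[0,0,0]],[1,[0,0.15,0],[0,0,0]],[1,[0,0.1,0],[0,0,0]],[1,[0,0.0,0],[0,0,0]]])

```text
t: 9.35
tcp_pos: [0.5921, 0.0647, 0.0772]
eef_rot: [-0.504, 0.504, -0.496, 0.496]
wrist_force: [0.8, 0.2, -3.1]
gripper_width: 0.0313
```

Run:
```python
from h import *
s,Rt=stat()
```

```text
t 9.35 tcp [0.5921 0.0647 0.0772] jaw 0.86 tilt [-2.e-04 -0.e+00 -1.e+00] F [ 0.8  0.2 -3.1] M [-0.01 -0.01 -0.03] w 0.0313 q [-0.16  0.56  0.    1.82 -0.    0.77 -0.14]
```

Request:
servo_tool(rows=[[1,[0,0.15,0],[0,0,0]],[1,[0,0.15,0],[0,0,0]],[1,[0,0.15,0],[0,0,0]],[1,[0,0.15,0],[0,0,0]],[1,[0,0,0],[0,0,0]]])

```text
t: 9.98
tcp_pos: [0.5924, 0.0643, 0.0712]
eef_rot: [0.504, -0.504, 0.496, -0.497]
wrist_force: [2.3, -1.7, -3.2]
gripper_width: 0.031
```

Run:
```python
from h import *
s,Rt=stat()
```

```text
t 9.97 tcp [0.5924 0.0643 0.0712] jaw 0.84 tilt [ 4.e-04 -4.e-04 -1.e+00] F [ 2.3 -1.7 -3.2] M [-0.54 -0.46  0.02] w 0.031 q [-0.16  0.57  0.    1.82 -0.    0.76 -0.14]
```

Request:
servo_tool(rows=[[1,[0.03,0.1,0.03],[0,0,0]],[1,[0,0.1,0],[0,0,0]],[1,[0,0.1,0],[0,0,0]],[1,[0,0.1,0],[0,0,0]],[1,[0,0,0],[0,0,0]]])

```text
t: 10.6
tcp_pos: [0.5926, 0.0644, 0.0672]
eef_rot: [0.504, -0.504, 0.496, -0.496]
wrist_force: [0.3, -2.4, -2.1]
gripper_width: 0.0311
```

Run:
```python
from h import *
s,Rt=stat()
```

```text
t 10.6 tcp [0.5926 0.0644 0.0672] jaw 0.86 tilt [ 2.e-04 -0.e+00 -1.e+00] F [ 0.3 -2.4 -2.1] M [-0.57 -0.42 -0.  ] w 0.0311 q [-0.16  0.57  0.    1.82 -0.    0.75 -0.14]
```

Request:
servo_tool(rows=[[1,[0.02,0.06,0],[0,0,0]],[1,[0,0.06,0],[0,0,0]],[1,[0,0,0],[0,0,0]]])

```text
t: 10.98
tcp_pos: [0.5925, 0.0643, 0.066]
eef_rot: [0.504, -0.504, 0.496, -0.496]
wrist_force: [2.3, -2.2, -1.5]
gripper_width: 0.0312
```

Run:
```python
from h import *
s,Rt=stat()
```

```text
t 10.97 tcp [0.5925 0.0643 0.066 ] jaw 0.86 tilt [-0.  0. -1.] F [ 2.3 -2.2 -1.5] M [-0.53 -0.36 -0.1 ] w 0.0312 q [-0.15  0.58  0.    1.82 -0.    0.75 -0.14]
```

The key is seated about 18 mm deep with only light forces. I'll start the first quarter turn clockwise.

Request:
servo_tool(rows=[[1,[0,0,0],[0,0.08,0]],[1,[0,0,0],[0,0.08,0]],[1,[0,0,0],[0,0.08,0]],[1,[0,0,0],[0,0.08,0]],[1,[0,0,0],[0,0,0]]])

```text
t: 11.6
tcp_pos: [0.5925, 0.0642, 0.066]
eef_rot: [-0.418, 0.419, -0.57, 0.57]
wrist_force: [2.3, -2.0, -2.4]
gripper_width: 0.031
```

Run:
```python
from h import *
s,Rt=stat()
```

```text
t 11.6 tcp [0.5925 0.0642 0.066 ] jaw -17.43 tilt [ 0.e+00 -4.e-04 -1.e+00] F [ 2.3 -2.  -2.4] M [-0.61 -0.42 -0.01] w 0.031 q [-0.22  0.58  0.08  1.82 -0.07  0.75 -0.4 ]
```

Request:
servo_tool(rows=[[1,[0,0,0],[0,0.1,0]],[1,[0,0,0],[0,0.1,0]],[1,[0,0,0],[0,0.1,0]],[1,[0,0,0],[0,0.1,0]]])

```text
t: 12.1
tcp_pos: [0.592, 0.0646, 0.066]
eef_rot: [0.296, -0.297, 0.642, -0.642]
wrist_force: [0.7, -1.4, -0.9]
gripper_width: 0.0314
```

Run:
```python
from h import *
s,Rt=stat()
```

```text
t 12.1 tcp [0.592  0.0646 0.066 ] jaw -40.44 tilt [-9.e-04  3.e-04 -1.e+00] F [ 0.7 -1.4 -0.9] M [-0.45 -0.09  0.09] w 0.0314 q [-0.29  0.58  0.18  1.82 -0.15  0.75 -0.74]
```

Request:
servo_tool(rows=[[1,[0,0,0],[0,0.1,0]],[1,[0,0,0],[0,0.1,0]],[1,[0,0,0],[0,0.1,0]],[1,[0,0,0],[0,0.1,0]],[1,[0,0,0],[0,0.1,0]],[1,[0,0,0],[0,0.1,0]]])

```text
t: 12.85
tcp_pos: [0.5917, 0.0654, 0.066]
eef_rot: [0.093, -0.094, 0.701, -0.7]
wrist_force: [-0.5, -0.6, -0.3]
gripper_width: 0.0312
```

Run:
```python
from h import *
s,Rt=stat()
```

```text
t 12.85 tcp [0.5917 0.0654 0.066 ] jaw -74.78 tilt [-0.0015  0.0012 -1.    ] F [-0.5 -0.6 -0.3] M [-0.16  0.09  0.17] w 0.0312 q [-0.4   0.6   0.33  1.83 -0.27  0.76 -1.24]
```

Request:
servo_tool(rows=[[1,[0,0,0],[0,0.1,0]],[1,[0,0,0],[0,0.08,0]],[1,[0,0,0],[0,0,0]],[1,[0,0,0],[0,0,0]]])

```text
t: 13.35
tcp_pos: [0.5918, 0.0657, 0.0659]
eef_rot: [0.031, -0.032, 0.707, -0.706]
wrist_force: [-1.7, 1.8, 1.0]
gripper_width: 0.0312
```

Run:
```python
from h import *
s,Rt=stat();s,c=snap('side','s3');cv2.imwrite('pics/crop5.png',cv2.resize(c['image'][120:270,250:450],(800,600),interpolation=cv2.INTER_CUBIC))
```

```text
t 13.35 tcp [0.5918 0.0657 0.0659] jaw -84.91 tilt [-0.0014  0.0015 -1.    ] F [-1.7  1.8  1. ] M [0.54 0.41 0.03] w 0.0312 q [-0.44  0.6   0.37  1.83 -0.31  0.77 -1.38]
```

View pics/crop5.png

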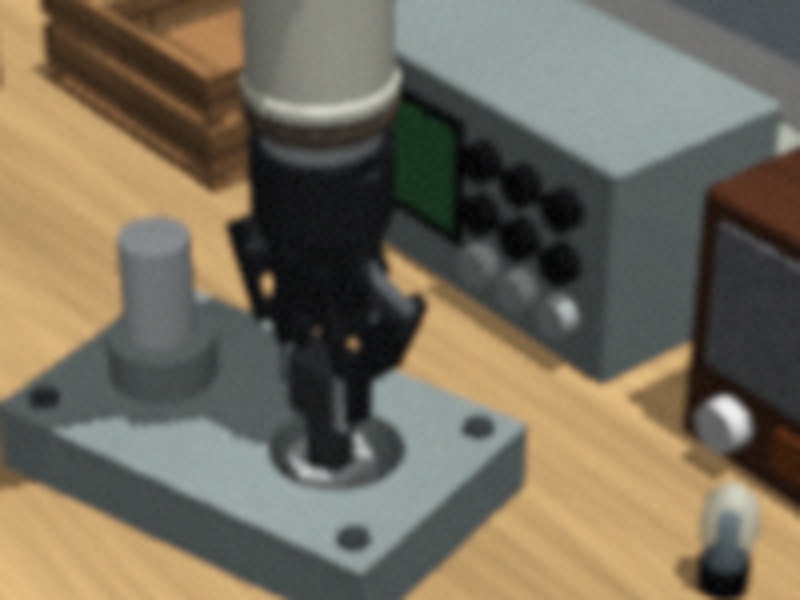

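The crop shows the key seated, with the gripper over the well at (325,460) and clear of the stub at (155,300). The key has turned 85.8°. I'll release, swing back 90° and regrasp.

Request:
servo_tool(rows=[[0,[0,0,0],[0,0,0]],[0,[0,0,0],[0,0,0]],[0,[0,0,0],[0,0,0]],[0,[0,0,0],[0,0,0]],[0,[0,0,0],[0,0,0]],[0,[0,0,0],[0,0,0]]])

```text
t: 14.15
tcp_pos: [0.5925, 0.0643, 0.0661]
eef_rot: [-0.03, 0.03, -0.706, 0.706]
wrist_force: [0.5, -0.6, -0.0]
gripper_width: 0.0852
```

Request:
servo_tool(rows=[[0,[0,0,0],[0,-0.157,0]],[0,[0,0,0],[0,-0.157,0]],[0,[0,0,0],[0,-0.157,0]],[0,[0,0,0],[0,-0.157,0]],[0,[0,0,0],[0,-0.157,0]],[0,[0,0,0],[0,-0.157,0]],[0,[0,0,0],[0,-0.157,0]],[0,[0,0,0],[0,-0.157,0]],[0,[0,0,0],[0,-0.157,0]],[0,[0,0,0],[0,-0.157,0]],[0,[0,0,0],[0,0,0]],[0,[0,0,0],[0,0,0]]])

```text
t: 15.65
tcp_pos: [0.5925, 0.0641, 0.0661]
eef_rot: [-0.52, 0.52, -0.479, 0.479]
wrist_force: [-0.5, -0.2, 0.1]
gripper_width: 0.0857
```

Run:
```python
from h import *
s,Rt=stat();d=np.array([.5924,.0648,.066])-s['tcp_pos'];print('remain tool cm',(Rt.T@d*100).round(2))
```

```text
t 15.65 tcp [0.5925 0.0641 0.0661] jaw 4.69 tilt [-1.e-04  0.e+00 -1.e+00] F [-0.5 -0.2  0.1] M [ 0.    0.01 -0.01] w 0.0857 q [-0.14  0.58 -0.02  1.82  0.01  0.75 -0.08]
remain tool cm [-0.07  0.01 -0.  ]
```

Request:
servo_tool(rows=[[0.3,[-0.08,0,0],[0,0,0]],[0.6,[0,0,0],[0,0,0]],[1,[0,0,0],[0,0,0]],[1,[0,0,0],[0,0,0]],[1,[0,0,0],[0,0,0]],[1,[0,0,0],[0,0,0]],[1,[0,0,0],[0,0,0]]])

```text
t: 16.52
tcp_pos: [0.5928, 0.0652, 0.0663]
eef_rot: [0.521, -0.521, 0.478, -0.478]
wrist_force: [0.8, 0.5, 2.1]
gripper_width: 0.0314
```

Run:
```python
from h import *
s,Rt=stat()
```

```text
t 16.52 tcp [0.5928 0.0652 0.0663] jaw 4.87 tilt [ 8.e-04  2.e-04 -1.e+00] F [0.8 0.5 2.1] M [ 0.14 -0.26  0.03] w 0.0314 q [-0.14  0.58 -0.02  1.82  0.01  0.75 -0.08]
```

Request:
servo_tool(rows=[[1,[0,0,0],[0,0.09,0]],[1,[0,0,0],[0,0.09,0]],[1,[0,0,0],[0,0.09,0]],[1,[0,0,0],[0,0.09,0]],[1,[0,0,0],[0,0.09,0]],[1,[0,0,0],[0,0.09,0]],[1,[0,0,0],[0,0.09,0]],[1,[0,0,0],[0,0.09,0]]])

```text
t: 17.52
tcp_pos: [0.5927, 0.0656, 0.0663]
eef_rot: [0.318, -0.318, 0.632, -0.631]
wrist_force: [0.6, 1.7, 2.1]
gripper_width: 0.0312
```

Run:
```python
from h import *
s,Rt=stat()
```

```text
t 17.52 tcp [0.5927 0.0656 0.0663] jaw -36.51 tilt [ 5.e-04  5.e-04 -1.e+00] F [0.6 1.7 2.1] M [ 0.27 -0.17  0.19] w 0.0312 q [-0.28  0.58  0.16  1.82 -0.13  0.75 -0.68]
```

Request:
servo_tool(rows=[[1,[0,0,0],[0,0.05,0]],[1,[0,0,0],[0,0.05,0]],[1,[0,0,0],[0,0.05,0]]])

```text
t: 17.9
tcp_pos: [0.5927, 0.0657, 0.0664]
eef_rot: [0.271, -0.27, 0.653, -0.653]
wrist_force: [-0.1, 1.3, 2.9]
gripper_width: 0.0314
```

Run:
```python
from h import *
s,Rt=stat()
```

```text
t 17.9 tcp [0.5927 0.0657 0.0664] jaw -45.03 tilt [ 6.e-04  6.e-04 -1.e+00] F [-0.1  1.3  2.9] M [ 0.37 -0.21  0.13] w 0.0314 q [-0.31  0.58  0.2   1.82 -0.16  0.75 -0.81]
```

Request:
servo_tool(rows=[[1,[0,0,0],[0,0.035,0]],[1,[0,0,0],[0,0.035,0]],[1,[0,0,0],[0,0.035,0]]])

```text
t: 18.27
tcp_pos: [0.5927, 0.0657, 0.0663]
eef_rot: [0.236, -0.235, 0.667, -0.667]
wrist_force: [0.3, 2.5, 4.1]
gripper_width: 0.0309
```

Run:
```python
from h import *
s,Rt=stat()
```

```text
t 18.27 tcp [0.5927 0.0657 0.0663] jaw -51.08 tilt [ 6.e-04  7.e-04 -1.e+00] F [0.3 2.5 4.1] M [ 0.61 -0.25  0.13] w 0.0309 q [-0.33  0.59  0.23  1.82 -0.18  0.75 -0.89]
```

Request:
servo_tool(rows=[[1,[0,0,0],[0,0.025,0]],[1,[0,0,0],[0,0.025,0]]])

```text
t: 18.52
tcp_pos: [0.5927, 0.0657, 0.0663]
eef_rot: [0.219, -0.219, 0.673, -0.672]
wrist_force: [0.7, 3.1, 4.3]
gripper_width: 0.0313
```

Run:
```python
from h import *
s,Rt=stat()
```

```text
t 18.52 tcp [0.5927 0.0657 0.0663] jaw -53.93 tilt [ 6.e-04  7.e-04 -1.e+00] F [0.7 3.1 4.3] M [ 0.88 -0.3   0.16] w 0.0313 q [-0.34  0.59  0.24  1.82 -0.19  0.75 -0.94]
```

Request:
servo_tool(rows=[[1,[0,0,0],[0,0.02,0]],[1,[0,0,0],[0,0.02,0]]])

```text
t: 18.77
tcp_pos: [0.5927, 0.0657, 0.0663]
eef_rot: [0.206, -0.205, 0.677, -0.676]
wrist_force: [1.2, 4.8, 4.1]
gripper_width: 0.031
```

Run:
```python
from h import *
s,Rt=stat()
```

```text
t 18.77 tcp [0.5927 0.0657 0.0663] jaw -56.2 tilt [ 6.e-04  7.e-04 -1.e+00] F [1.2 4.8 4.1] M [ 1.16 -0.36  0.16] w 0.031 q [-0.34  0.59  0.25  1.82 -0.2   0.75 -0.97]
```

Request:
servo_tool(rows=[[1,[0,0,0],[0,0.02,0]],[1,[0,0,0],[0,0.02,0]]])

```text
t: 19.02
tcp_pos: [0.5927, 0.0657, 0.0663]
eef_rot: [0.192, -0.192, 0.681, -0.68]
wrist_force: [1.5, 4.8, 5.3]
gripper_width: 0.0311
```

Run:
```python
from h import *
s,Rt=stat()
```

```text
t 19.02 tcp [0.5927 0.0657 0.0663] jaw -58.49 tilt [ 6.e-04  7.e-04 -1.e+00] F [1.5 4.8 5.3] M [ 1.22 -0.28  0.13] w 0.0311 q [-0.35  0.59  0.26  1.83 -0.21  0.75 -1.  ]
```

Request:
servo_tool(rows=[[1,[-0.02,0,-0.03],[0,0.02,0]],[1,[0,0,0],[0,0.02,0]]])

```text
t: 19.27
tcp_pos: [0.5927, 0.0657, 0.0663]
eef_rot: [0.178, -0.178, 0.684, -0.684]
wrist_force: [1.5, 4.2, 4.6]
gripper_width: 0.0308
```

Run:
```python
from h import *
s,Rt=stat()
```

```text
t 19.27 tcp [0.5927 0.0657 0.0663] jaw -60.8 tilt [ 6.e-04  4.e-04 -1.e+00] F [1.5 4.2 4.6] M [ 1.13 -0.27  0.17] w 0.0308 q [-0.36  0.59  0.27  1.83 -0.22  0.75 -1.04]
```

Request:
servo_tool(rows=[[1,[0,0,0],[0,0.02,0]],[1,[0,0,0],[0,0.02,0]]])

```text
t: 19.52
tcp_pos: [0.5928, 0.0657, 0.0663]
eef_rot: [0.165, -0.164, 0.688, -0.688]
wrist_force: [1.5, 4.1, 4.6]
gripper_width: 0.0314
```

Run:
```python
from h import *
s,Rt=stat()
```

```text
t 19.52 tcp [0.5928 0.0657 0.0663] jaw -63.08 tilt [ 7.e-04  4.e-04 -1.e+00] F [1.5 4.1 4.6] M [ 1.13 -0.32  0.31] w 0.0314 q [-0.37  0.59  0.28  1.83 -0.23  0.75 -1.07]
```

Request:
servo_tool(rows=[[1,[0,0,0],[0,0.015,0]]])

```text
t: 19.65
tcp_pos: [0.5928, 0.0658, 0.0663]
eef_rot: [0.16, -0.159, 0.689, -0.689]
wrist_force: [1.8, 4.2, 4.6]
gripper_width: 0.0308
```

Run:
```python
from h import *
s,Rt=stat()
```

```text
t 19.65 tcp [0.5928 0.0658 0.0663] jaw -63.9 tilt [ 7.e-04  2.e-04 -1.e+00] F [1.8 4.2 4.6] M [ 1.17 -0.39  0.49] w 0.0308 q [-0.37  0.59  0.28  1.83 -0.23  0.76 -1.08]
```

Torque climbs 0.16, 0.31, 0.49 N·m while the turn stalls, so this is the stop. I'll hold briefly, ease off slightly and let go.

Request:
servo_tool(rows=[[1,[0,0,0],[0,0,0]],[1,[0,0,0],[0,0,0]]])

```text
t: 19.9
tcp_pos: [0.5928, 0.0658, 0.0663]
eef_rot: [0.16, -0.16, 0.689, -0.689]
wrist_force: [2.0, 4.6, 5.0]
gripper_width: 0.0311
```

Run:
```python
from h import *
s,Rt=stat()
```

```text
t 19.9 tcp [0.5928 0.0658 0.0663] jaw -63.87 tilt [ 7.e-04  2.e-04 -1.e+00] F [2.  4.6 5. ] M [ 1.12 -0.44  0.36] w 0.0311 q [-0.37  0.59  0.28  1.83 -0.23  0.76 -1.08]
```

Request:
servo_tool(rows=[[1,[0,0,0],[0,-0.02,0]],[0,[0,0,0],[0,0,0]],[0,[0,0,0],[0,0,0]],[0,[0,0,0],[0,0,0]],[0,[0,0,0],[0,0,0]],[0,[0,0,0],[0,0,0]],[0,[0,0,0],[0,0,0]]])

```text
t: 20.78
tcp_pos: [0.5924, 0.0654, 0.0661]
eef_rot: [0.167, -0.167, 0.687, -0.687]
wrist_force: [-0.4, 0.0, -0.0]
gripper_width: 0.0853
```

Request:
servo_tool(rows=[[0,[0,-1,0],[0,0,0]],[0,[0,-2,0],[0,0,0]],[0,[0,-3,0],[0,0,0]],[0,[0,-4,0],[0,0,0]],[0,[0,-4,0],[0,0,0]],[0,[0,0,0],[0,0,0]],[0,[0,0,0],[0,0,0]],[0,[0,0,0],[0,0,0]]])

```text
t: 21.78
tcp_pos: [0.5915, 0.0654, 0.2052]
eef_rot: [0.166, -0.167, 0.687, -0.687]
wrist_force: [-0.2, 0.6, 0.0]
gripper_width: 0.0854
```

Run:
```python
from h import *
s,Rt=stat();s,c=snap('wrist','w4')
print(proj('w4',[[.5925,.065,.103],[.5925,.065,.035]]))
cs=snap('side','s4')[1]['image']
a=cv2.resize(cs[170:270,265:365],(400,400),interpolation=cv2.INTER_CUBIC)
q=proj('w4',[[.5925,.065,.07]])[0].astype(int);y0=min(max(0,q[1]-100),280);x0=min(max(0,q[0]-100),440);print(x0,y0)
b=cv2.resize(c['image'][y0:y0+200,x0:x0+200],(400,400),interpolation=cv2.INTER_CUBIC)
cv2.imwrite('pics/crop6.png',np.hstack([a,b]))
```

```text
t 21.77 tcp [0.5915 0.0654 0.2052] jaw -62.73 tilt [-1.9e-03 -3.0e-04 -1.0e+00] F [-0.2  0.6  0. ] M [0.02 0.01 0.  ] w 0.0854 q [-0.41  0.41  0.33  1.74 -0.15  1.02 -1.12]
[[317.62070554 228.06924282]
 [317.51842328 199.88867887]]
217 112
```

View pics/crop6.png

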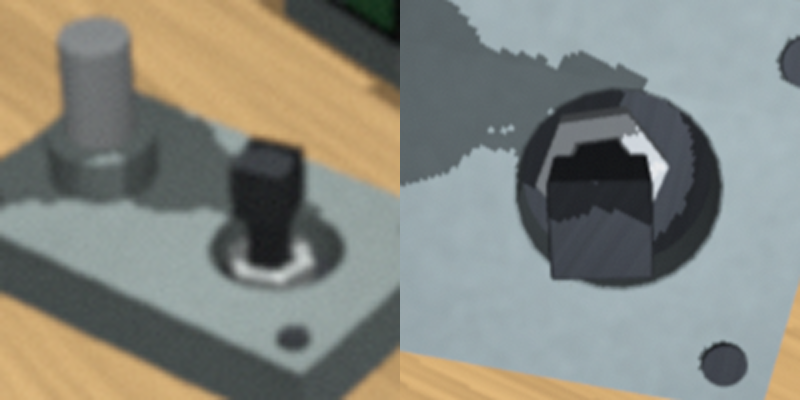

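The key stands upright in the socket, left crop (270,190), right crop head (600,230). I'll check the screw's angle against the foot with an overlay: green is the hex predicted at the stop, red is 0.2 rad short of it.

Run:
```python
from h import *
im=cv2.imread('pics/w4.png');x0,y0=257,150;S=6
x0,y0=257,135
big=cv2.resize(im[y0:y0+100,x0:x0+130],(780,600),interpolation=cv2.INTER_CUBIC)
c=np.array([.5925,.0652])
for n,col in((34.9,(0,255,0)),(34.9+11.5,(0,0,255))):
    a=np.radians(n+30+60*np.arange(7));P=np.c_[c[0]+.0254*np.cos(a),c[1]+.0254*np.sin(a),0*a+.035]
    q=((proj('w4',P)-[x0,y0]+.5)*S-.5).astype(int);cv2.polylines(big,[q],True,col,1)
cv2.imwrite('pics/crop7.png',big)
# foot yaw from holes/edges is read separately
```

```text
(no output)
```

View pics/crop7.png

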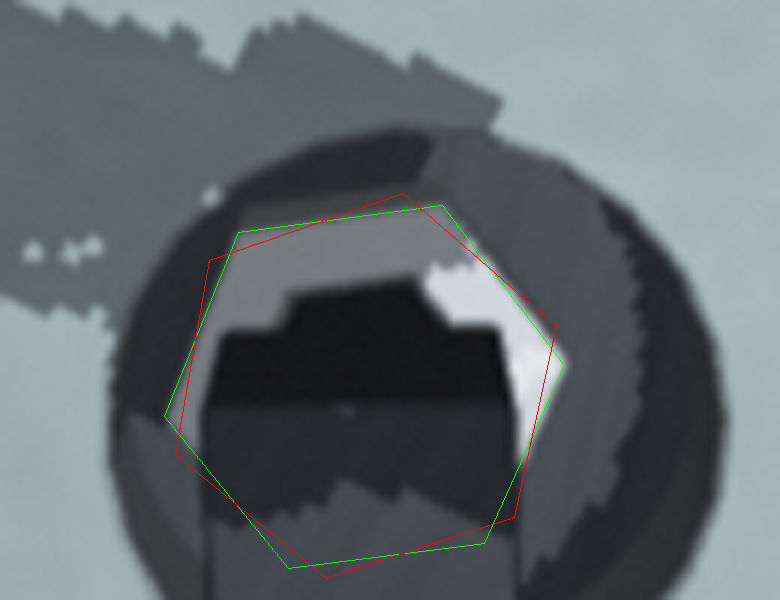

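The real hexagon, with its right corner at (566,363) and top edge from (238,232) to (442,205), lies on the green outline. So the screw is at its stop. The gripper is open and well clear, so I'll hand in.

```bash
python3 -c "
from h import *
stat();print(sign_off())"
```

```text
t 21.88 tcp [0.5916 0.0653 0.205 ] jaw -62.74 tilt [-2.1e-03 -5.0e-04 -1.0e+00] F [ 0.6 -0.5  0.1] M [-0.05 -0.04  0.02] w 0.0851 q [-0.41  0.41  0.33  1.74 -0.15  1.02 -1.12]
the job is handed in; nothing more can be done
None
```

The clamp screw is at its stop and the key is standing released in its socket; I handed the job in at 21.9 s. The hand-in reported no verdict.

- **Seating:** I lifted the key from the wooden block and lowered it into the socket in small steps, to about 18 mm deep. The wrist force stayed within a few newtons throughout.
- **Turning:** The screw took two strokes of about 86° and 69°, with one regrasp between them. It turned at 0.13–0.19 N·m, then the torque climbed to 0.31 and 0.49 N·m, where I stopped, eased off and let go.
- **Last checks:** The key stands upright in the socket. The screw hexagon lies on the outline predicted for the stop. The gripper is open, about 10 cm above the key, with no force on it.
- **Disagreement:** The key's measured turn of about 155° is some 9° more than the 146° I estimated from the first pictures. The key's play in the socket, and errors in reading the start angle, probably explain most of it.
- **Not checked:** I did not measure the bystanders at the end; the arm passed well above them and no contact showed in the force readings I took.

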